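Nip a wound coil in the coil holder with the inner of two concentric knobs

TASK

Stand the wound coil upright between the jaw and the back stop of the coil holder, square to them and in line with the jaw, and let go of it. Then turn only the small inner knob on top of the holder clockwise until the jaw holds the coil against the back stop with about 12 N, feeling the knob's resistance and never squeezing the coil with more than 25 N. Do not disturb the large outer knob under it, which carries the batch setting, and leave the solder reel and the brass bracket where they lie.

Things in the scene. Friction and masses are not known exactly. Their poses are not given: they have to be found in the camera images.
- coil_holder: Grey coil holder, fixed to the bench: bed 230 x 74 mm, 10 mm thick, with a gear housing 70 x 70 mm, top 50 mm above the bench, at its -x end. Origin: centre of the underside, on the bench; x runs along the bed from the housing to the back stop, z up. Both knobs turn on a vertical axis at x = -62 mm, y = 0.
- bay_centre (a point): Point on the bed (10 mm above the bench) at holder x = 49 mm, y = 0, axes as the holder's; a coil set down here clears jaw and back stop. The back stop is a steel block, 19 mm high, 34 mm wide like the jaw; its face is 26 to 38 mm from this point along +x, and where exactly is not reported. No walls beside the bay (+-y).
- jaw: Steel jaw, 34 mm wide, 19 mm high; origin at the foot of its clamping face, on the bed, 26 to 30 mm before the bay centre at the start; axes as the holder's, slides along +x. The inner knob drives it, 10 mm per rad, through a spring: once the coil is trapped the jaw lags behind the knob by 1 mm per 6 N, so the force grows by about 60 N per rad.
- inner_knob_top (a point): Centre of the top of the small inner knob: knurled aluminium, 26 mm across, 18 mm high, top 85 mm above the bench. Clockwise from above closes the jaw. The coil is trapped after 0.9 to 2.5 rad. Takes 0.12 N m (friction) + 0.01 N m per N of clamping force; a resting hand feels 0.01 per N, more or less up to the friction. Let go, it holds up to 12 N and backs off to 12 N from above.
- outer_knob_mark (a point): White mark on the top of the large outer knob, 23.5 mm from the axis: black, knurled, 51 mm across, 14 mm high, coaxial with the inner knob; its top is 65 mm above the bench, 2 mm below the inner knob's underside. The mark may stand at any angle. It turns very easily (0.03 N m): a fingertip rubbing on it drags it along.
- coil_centre (a point): Centre, half-way up, of the loose wound coil: red wire on a white square bobbin, 0.15 kg, 54 mm high. The bobbin, 43 x 43 mm, takes the lower 25 mm, its flat sides along this point's x and y axes; above it a round hank of wire, 44 mm across. Grasp it across two flat sides. It starts at one of three places right of the holder.
- solder_reel: Bystander: reel of solder wire, 58 x 76 mm, 53 mm high, origin under it; leave it where it is.
- brass_bracket: Bystander: brass Z bracket 72 x 44 mm, 17 mm high, origin under it; leave it where it is.
Mind the look-alikes: they are no part of the job. Of the things like the part that bears coil_centre, leave any that is green; of the rest the smaller one is meant.

How it is judged:
By the outcome, as a careful person would: the job done as asked, in the order asked, and still so for the second after the job is handed in, with the robot touching nothing.
It also fails if it takes over 72 s, if anything falls off the work surface, if the arm or the gripper's body presses on something with over 40 N, if the wrist force passes 120 N, or if a joint passes its speed limit or range.

ROBOT

A 6-joint arm with a two-finger parallel gripper is mounted at the origin on a cart in front of the work surface, level with it; the furniture and walls round the work are solid. World frame = base frame: x ahead of the robot, y to its left, z up, the work surface at z = 0. Lengths are in m, angles in rad, forces in N, time in s.
With the tool pointing down it reaches from about 0.275 to 1 m from the base axis. Payload 8.4 kg.
Tool frame: the origin (TCP) lies on the centre line of the jaws, within the pads' length; the fingertips stand 17 mm ahead of it and the grasp point (between the pads) lies 2 mm behind it (bot.tcp_to_tips is the y of the fingertips in the tool frame, in m); y points along the fingers, z is the direction in which the jaws open and shut, and the axes are right-handed (so a half turn about y gives the same grasp; the last joint's range is limited). The gripper opens to 85 mm and grips with 20 to 120 N. Pads are 22 mm wide; open, the fingers measure 114 mm over their backs; the gripper's body (76 mm by 85 mm) begins 54 mm behind the grasp point. The pads swing forward as they close: fully open they stand 13 mm farther back than shut.
Start: joints at [-1.222, 0.353, 1.633, -0, 1.155, -0.002], TCP at [0.215, -0.587, 0.248] pointing down, gripper open.
Joint ranges: [-2.63, 2.63], [-0.92, 2.1], [0.06, 2.66], [-1.3, 4.44], [0, 2.69], [-3.02, 3.02]. Speed limits (rad/s): [2.22, 2.22, 2.79, 3.14, 3.14, 3.14].

INTERFACE

Orientations are given as a unit quaternion [x, y, z, w].
In Python, from workcell import bot, hand, kinematics, get_obs, vision, hand_in gives the robot as it stands. The module is installed in compiled form; this text tells all that it offers. Calls block until the motion is done:
- bot.reach(position, orientation): joint-space move of the TCP to a pose.
- bot.servo_line(position, ori=None, velocity=0.15): straight line of the TCP; ori=None keeps the orientation; velocity is the mean speed in m/s.
- bot.goto_joints(angles): joint-space move.
- hand.move_gripper(opening, strength=None): finger opening in m; strength is the grip in N (None keeps the last); returns when the fingers have stopped.
- bot.dwell(seconds).
- kinematics.solve_ik(position, orientation): joint angles nearest the present ones, or None.
- get_obs(): the state.
- vision.read_camera(name): name is "side" or "top"; returns a dict with "frame" (480x640x3 uint8, red, green, blue), "intrinsics" (3x3 intrinsics, pixels), "view" (4x4, takes a point from world to camera coordinates). Camera axes: x right, y down, z forward; pixel columns grow to the right and rows downward; lengths in m; the calibration is good to about 2 mm. A picture is of the moment at which its call begins. There is no depth.
A pose or a line that the arm cannot do raises bot.IKError and nothing moves.
- hand_in(): hands the job in, once; it reports no verdict.
The state is a dict: "time_s": time; "joint_pos": joint angles; "joint_vel": joint speeds; "joint_efforts": joint torques, N m; "position": TCP position; "orientation": TCP orientation; "wrist_force": force on the tool from outside, world axes, zero at the start; "ft_torque": the same for the moment, N m; "gripper_width": finger opening in m.
Only numpy, scipy, OpenCV 4.12 (cv2) and the standard library are available. Lean on these libraries where they do the work, as an engineer would, in place of code of your own. Each camera call takes 0.05 s, during which the arm holds its last target.

## Working session

There is one attempt and no reset: what is moved stays moved. The work goes in short steps, each a Python script; the robot and the scene stay as the last script left them, time stands still between calls to the robot, and variables do not carry over. Pictures are saved under pics/ and viewed, and the job is handed in when it is done.

```bash
mkdir -p pics; python3 - <<'E'
from workcell import bot, hand, kinematics, get_obs, vision
import cv2
print(get_obs())
for n in("side","top"):
    d=vision.read_camera(n); cv2.imwrite(f"pics/{n}0.png",d["frame"][:,:,::-1]); print(n,d["intrinsics"].tolist(),d["view"].tolist())
E
```

```text
{'time_s': 0.0, 'joint_pos': array([-1.22242568e+00,  3.53649772e-01,  1.63410262e+00, -2.47306539e-06,
        1.15520259e+00, -2.41030294e-03]), 'joint_vel': array([-6.32332598e-05, -1.74178152e-04,  6.28606402e-04, -2.24728343e-04,
       -6.53943264e-04,  7.31212616e-04]), 'joint_efforts': array([-9.80195800e-04, -6.05234385e+01, -3.42068446e+01, -5.91985759e-05,
        9.01080522e-03, -4.90585739e-05]), 'position': array([ 0.21461425, -0.58653378,  0.24757413]), 'orientation': array([-0.12346893,  0.6967328 , -0.69578413,  0.12330155]), 'wrist_force': array([ 0.73823905,  1.19800964, -0.78386983]), 'ft_torque': array([-0.00277655, -0.00438378,  0.04022919]), 'gripper_width': 0.08533697720570713}
side [[455.23229510367895, 0.0, 316.8788518894286], [0.0, 455.23229510367895, 241.4785595302518], [0.0, 0.0, 1.0]] [[0.9843266427113474, -0.17625807016966843, 0.005844069530054439, -0.5190222569740028], [-0.10548813892947569, -0.6150158003488825, -0.7814267834329838, 0.11215893850344213], [0.1413269719261101, 0.768562722242816, -0.6239695737653469, 0.8286210565994422], [0.0, 0.0, 0.0, 1.0]]
top [[465.7373314680764, 0.0, 321.83104926632484], [0.0, 465.7373314680764, 238.76469612029283], [0.0, 0.0, 1.0]] [[0.02859716831899946, -0.99958884789884, 0.0020825754258903305, -0.020917935672022495], [-0.9790466747015846, -0.02842958544161306, -0.20164168077901884, 0.523023064411427], [0.2016179821342941, 0.003727442539830418, -0.9794571432442607, 0.9511161903108596], [0.0, 0.0, 0.0, 1.0]]
```

View pics/side0.png

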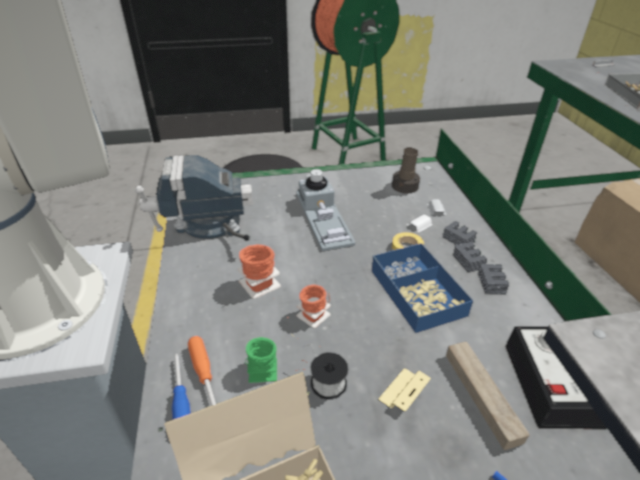

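View pics/top0.png

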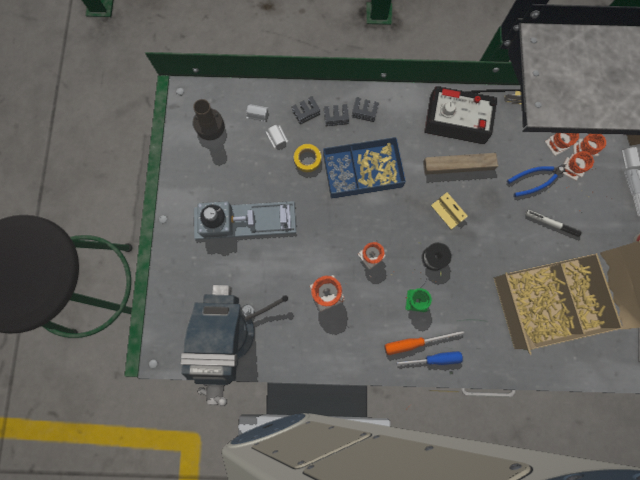

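The top view shows the holder at about (245,218), the smaller red coil at (372,254) and the larger red look-alike at (327,291). The green coil is at (419,299), the reel at (436,257) and the bracket at (450,210). Next I'll zoom in and measure.

```bash
cat > h.py <<'E'
import numpy as np, cv2
from workcell import bot, hand, kinematics, get_obs, vision
def ray(d,u,v):
    V=np.array(d["view"]);R=V[:3,:3];t=V[:3,3]
    return -R.T@t, R.T@np.linalg.inv(d["intrinsics"])@np.array([u,v,1.])
def onz(d,u,v,z):
    o,r=ray(d,u,v); return o+r*(z-o[2])/r[2]
def proj(d,p):
    V=np.array(d["view"]);q=np.array(d["intrinsics"])@(V[:3,:3]@np.array(p)+V[:3,3]);return q[:2]/q[2]
def crop(d,name,u0,v0,u1,v1,s):
    im=cv2.resize(d["frame"][v0:v1,u0:u1,::-1],None,fx=s,fy=s,interpolation=cv2.INTER_CUBIC);cv2.imwrite("pics/"+name,im)
E
python3 - <<'E'
from h import *
T=vision.read_camera("top");S=vision.read_camera("side")
np.save("T0.npy",T,allow_pickle=True);np.save("S0.npy",S,allow_pickle=True)
crop(T,"t1a.png",185,190,310,250,6); crop(T,"t1b.png",300,230,460,330,5)
crop(S,"s1a.png",285,160,375,260,6); crop(S,"s1b.png",230,230,350,340,5)
print(onz(T,210,215,.085),onz(T,372,254,.05),onz(T,327,290,.05))
E
```

```text
[0.56117068 0.23116391 0.085     ] [ 0.49379161 -0.11459647  0.05      ] [ 0.4137643  -0.01992691  0.05      ]
```

View pics/t1a.png

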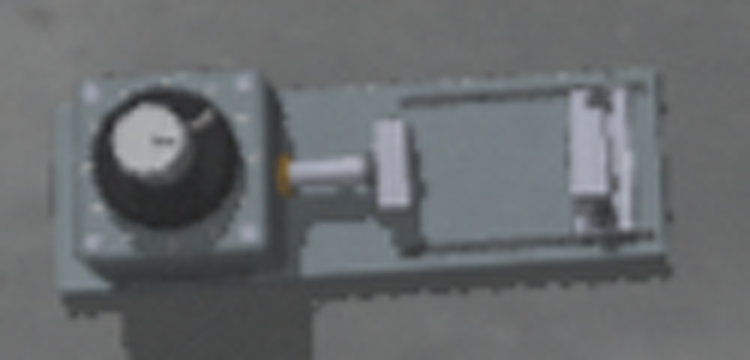

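View pics/t1b.png

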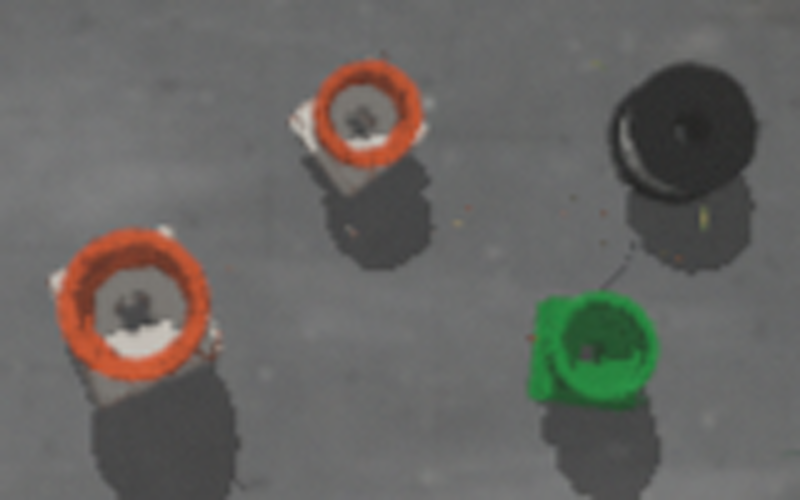

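View pics/s1a.png

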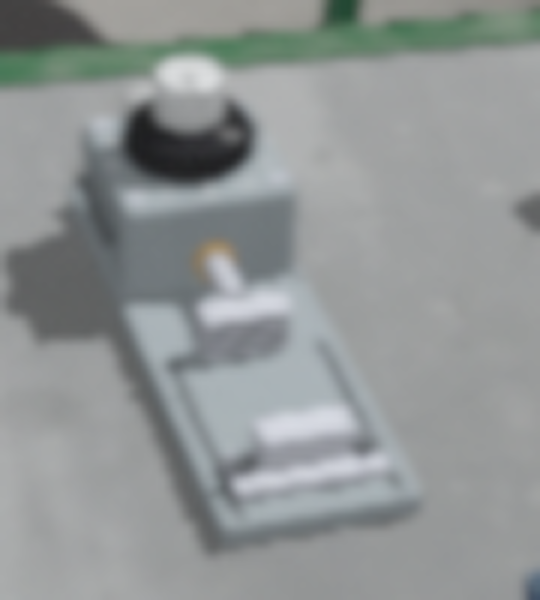

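View pics/s1b.png

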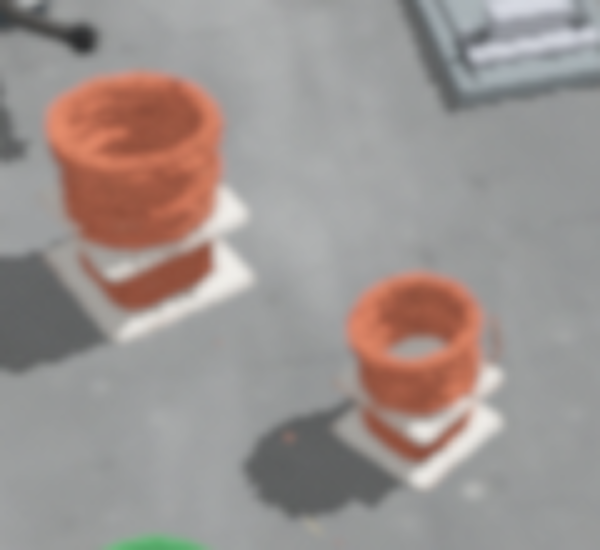

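```bash
cat > fit.py <<'E'
from h import *
from scipy.optimize import least_squares
T=np.load("T0.npy",allow_pickle=True).item();S=np.load("S0.npy",allow_pickle=True).item()
pt=lambda x,y:(185+(x+.5)/6-.5,190+(y+.5)/6-.5)
ps=lambda x,y:(285+(x+.5)/6-.5,160+(y+.5)/6-.5)
# local pt, cam, px ; 'h' = housing corners relative to housing centre
L=[('T',(115,37,10),pt(655,72)),('T',(115,-37,10),pt(666,252)),('T',(-115,37,10),pt(52,108)),('T',(-115,-37,10),pt(60,290)),
('H',(-35,35,50),pt(75,74)),('H',(35,35,50),pt(260,68)),('H',(35,-35,50),pt(272,244)),('H',(-35,-35,50),pt(83,253)),
('T',(-62,0,85),pt(149,137)),('T',(-62,0,65),pt(166,156)),
('S',(115,-37,10),ps(213,525)),('S',(115,37,10),ps(425,490)),('S',(-62,0,85),ps(190,75)),
('G',(35,-35,50),ps(122,205)),('G',(35,35,50),ps(297,183))]
C={'T':T,'H':T,'S':S,'G':S}
def res(p,full=False):
    ox,oy,a,hx,tx,ty,sx,sy=p;c,s=np.cos(a),np.sin(a);r=[]
    for k,l,q in L:
        x,y,z=np.array(l)/1000.
        if k in'HG':x+=hx
        w=np.array([ox+c*x-s*y,oy+s*x+c*y,z])
        w[:2]+= (tx,ty) if k in 'TH' else (sx,sy)
        r.append(proj(C[k],w)-q)
    r=np.array(r)
    return r if full else np.r_[r.ravel(),np.array([tx,ty,sx,sy])/.002*1.0]
f=least_squares(res,[.55,.17,-1.57,-.062,0,0,0,0]);print(f.x.round(4));print(res(f.x,True).round(1))
E
python3 fit.py
```

```text
[ 5.7230e-01  1.7270e-01 -1.4795e+00 -6.2000e-02  1.0000e-04 -1.6000e-03
 -1.0000e-04  1.6000e-03]
[[ 0.5 -1. ]
 [ 0.4  0.5]
 [ 0.4 -1. ]
 [-0.7  0.4]
 [-0.1  0.2]
 [ 0.9 -0.7]
 [-0.4  0.9]
 [-1.2  1.4]
 [ 0.  -0. ]
 [-0.7 -0.8]
 [ 0.9  0.2]
 [-0.7  0.3]
 [-0.4 -0.5]
 [-0.1  1. ]
 [ 0.5  0.4]]
```

```bash
cat > coil.py <<'E'
from h import *
def ring(d,box,z=.054):
    u0,v0,u1,v1=box;f=d["frame"][v0:v1,u0:u1].astype(int)
    m=((f[...,0]>150)&(f[...,0]-f[...,2]>70)&(f[...,0]-f[...,1]>50)).astype(np.uint8)
    return m
if __name__=="__main__":
    T=np.load("T0.npy",allow_pickle=True).item();S=np.load("S0.npy",allow_pickle=True).item()
    m=ring(T,(350,235,395,275));c=max(cv2.findContours(m,0,2)[0],key=cv2.contourArea)
    e=cv2.fitEllipse(c);print(e);t=onz(T,e[0][0]+350,e[0][1]+235,.054);print("top",t)
    pb=lambda x,y:(230+(x+.5)/5-.5,230+(y+.5)/5-.5)
    A=[onz(S,*pb(*q),0.0) for q in((333,432),(420,489),(503,427))]
    print(A);print([np.linalg.norm(A[i+1]-A[i]) for i in(0,1)],"ctr",(A[0]+A[2])/2,[np.degrees(np.arctan2(*(A[i+1]-A[i])[1::-1])) for i in(0,1)])
    # ring ellipse in side: left (349,~325) right(484) top 272 ; centre
    print("side ring",onz(S,*pb(417,318),.054))
    o1,r1=ray(T,e[0][0]+350,e[0][1]+235);o2,r2=ray(S,*pb(417,318))
    k=np.linalg.lstsq(np.c_[r1,-r2],o2-o1,rcond=None)[0];print(o1+k[0]*r1,o2+k[1]*r2)
    # top: left flange corner
    pc=lambda x,y:(300+(x+.5)/5-.5,230+(y+.5)/5-.5)
    for q,z in(((291,122),.025),((350,197),.0),((428,128),.025)):print("topc",onz(T,*pc(*q),z))
E
python3 coil.py; python3 - <<'E'
from h import *
T=np.load("T0.npy",allow_pickle=True).item();S=np.load("S0.npy",allow_pickle=True).item()
crop(T,"t2.png",350,235,395,275,16); crop(S,"s2.png",292,280,338,334,12)
E
```

```text
((23.28034019470215, 17.124046325683594), (20.17001724243164, 20.767946243286133), 107.39848327636719)
top [ 0.49724824 -0.11688604  0.054     ]
[array([ 0.46972061, -0.11325577,  0.        ]), array([ 0.49566811, -0.14438737,  0.        ]), array([ 0.52966143, -0.12126013,  0.        ])]
[np.float64(0.04052713844031512), np.float64(0.041114662074539)] ctr [ 0.49969102 -0.11725795  0.        ] [np.float64(-50.189544702514816), np.float64(34.22928233479958)]
side ring [ 0.49957132 -0.11543546  0.054     ]
[ 0.49707835 -0.11678266  0.05494713] [ 0.49934207 -0.11676256  0.05535101]
topc [ 0.49726396 -0.08596274  0.025     ]
topc [ 0.4682504  -0.11476612  0.        ]
topc [ 0.49633084 -0.14635244  0.025     ]
```

View pics/t2.png

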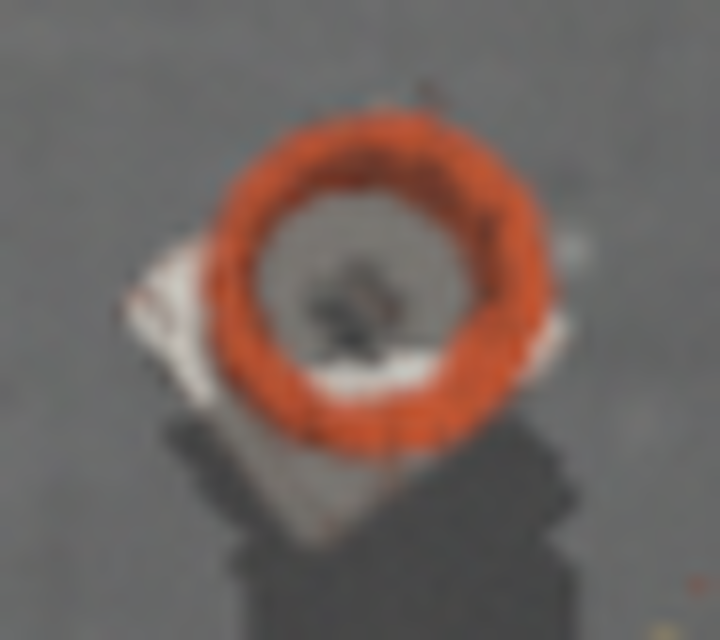

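View pics/s2.png

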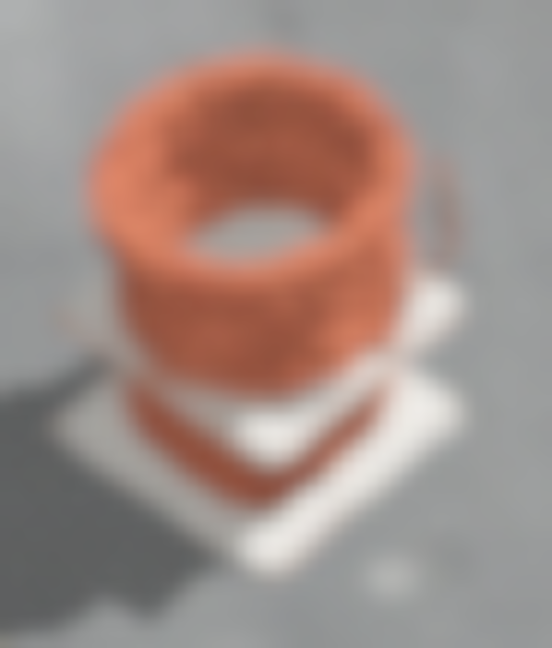

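Both views agree on the coil: its centre is near (0.498, -0.117) with a yaw of about 40°. I'll squeeze it across both pairs of flat sides, which centres and squares it in the tool frame. That also gives me the camera bias.

```bash
cat >> h.py <<'E'
from scipy.spatial.transform import Rotation as Ro
def down(a):
    z=np.array([np.cos(a),np.sin(a),0]);y=np.array([0,0,-1.]);x=np.cross(y,z)
    return Ro.from_matrix(np.c_[x,y,z]).as_quat()
def yaw():
    z=Ro.from_quat(get_obs()["orientation"]).as_matrix()[:,2];return np.arctan2(z[1],z[0])
def best(p,a):
    c=[]
    q0=get_obs()["joint_pos"]
    for k in(0,np.pi,-np.pi):
        q=kinematics.solve_ik(p,down(a+k))
        if q is not None:c.append((abs(np.array(q)-q0).max(),a+k,np.array(q)))
    return min(c,key=lambda t:t[0])
E
python3 - <<'E'
from h import *
print(bot.tcp_to_tips,np.degrees(yaw()))
for a in(40,130,5.2,95.2):
    for k in (0,180,-180):
        q=kinematics.solve_ik([.498,-.117,.022],down(np.radians(a+k)));print(a+k,None if q is None else np.round(q,2))
for a in range(-180,180,30):
        q=kinematics.solve_ik([.567,.234,.087],down(np.radians(a)));print(a,None if q is None else np.round(q,2))
E
```

```text
0.017 -69.90177843712014
40 [-0.23  0.52  2.02 -0.    0.6  -0.93]
220 [-0.23  0.52  2.02 -0.    0.6   2.21]
-140 [-0.23  0.52  2.02 -0.    0.6   2.21]
130 [-0.23  0.52  2.02 -0.    0.6  -2.5 ]
310 [-0.23  0.52  2.02 -0.    0.6   0.64]
-50 [-0.23  0.52  2.02 -0.    0.6   0.64]
5.2 [-0.23  0.52  2.02 -0.    0.6  -0.32]
185.2 [-0.23  0.52  2.02 -0.    0.6   2.82]
-174.8 [-0.23  0.52  2.02 -0.    0.6   2.82]
95.2 [-0.23  0.52  2.02 -0.    0.6  -1.9 ]
275.2 [-0.23  0.52  2.02 -0.    0.6   1.25]
-84.8 [-0.23  0.52  2.02 -0.    0.6   1.25]
-180 [ 0.39  0.52  1.78 -0.    0.84 -2.75]
-150 [ 0.39  0.52  1.78 -0.    0.84  3.01]
-120 [ 0.39  0.52  1.78 -0.    0.84  2.48]
-90 [ 0.39  0.52  1.78 -0.    0.84  1.96]
-60 [ 0.39  0.52  1.78 -0.    0.84  1.44]
-30 [ 0.39  0.52  1.78 -0.    0.84  0.91]
0 [ 0.39  0.52  1.78 -0.    0.84  0.39]
30 [ 0.39  0.52  1.78 -0.    0.84 -0.13]
60 [ 0.39  0.52  1.78 -0.    0.84 -0.66]
90 [ 0.39  0.52  1.78 -0.    0.84 -1.18]
120 [ 0.39  0.52  1.78 -0.    0.84 -1.71]
150 [ 0.39  0.52  1.78 -0.    0.84 -2.23]
```

```bash
python3 - <<'E'
from h import *
p=np.array([.498,-.117,.022])
bot.reach(p+[0,0,.07],down(np.radians(-50)));print(get_obs()["time_s"])
bot.servo_line(p,velocity=.12);print(get_obs()["time_s"])
hand.move_gripper(.03,25);o=get_obs();print(o["time_s"],o["gripper_width"],o["wrist_force"])
T=vision.read_camera("top");S=vision.read_camera("side");crop(T,"t3.png",330,215,410,285,8); crop(S,"s3.png",270,250,350,340,6)
E
```

```text
2.25
2.9833
3.4417 0.04378864948162914 [-0.91736458 -0.45346572  5.75939555]
```

View pics/s3.png

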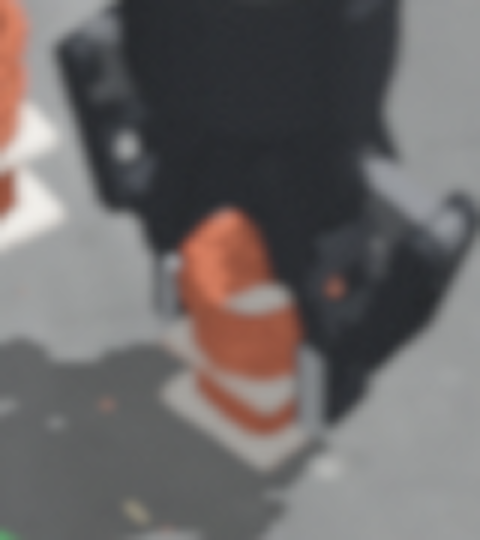

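```bash
python3 - <<'E'
from h import *
p=np.array([.498,-.117,.022])
hand.move_gripper(.085)
bot.reach(p,down(np.radians(40)))
hand.move_gripper(.03,25);o=get_obs();print(o["time_s"],o["gripper_width"],o["wrist_force"],o["position"])
hand.move_gripper(.085)
bot.servo_line(p+[0,0,.09],velocity=.15)
q=get_obs()["joint_pos"].copy();q[0]-=.5;bot.goto_joints(q);print(get_obs()["time_s"])
T=vision.read_camera("top");S=vision.read_camera("side");np.save("T1.npy",T,allow_pickle=True);np.save("S1.npy",S,allow_pickle=True)
crop(T,"t4.png",350,235,395,275,16); crop(S,"s4.png",292,280,338,334,12)
E
```

```text
5.8833 0.043847635280282946 [-0.90553641  0.25120477  3.04199069] [ 0.49806849 -0.11702509  0.02213394]
8.1083
```

View pics/t4.png

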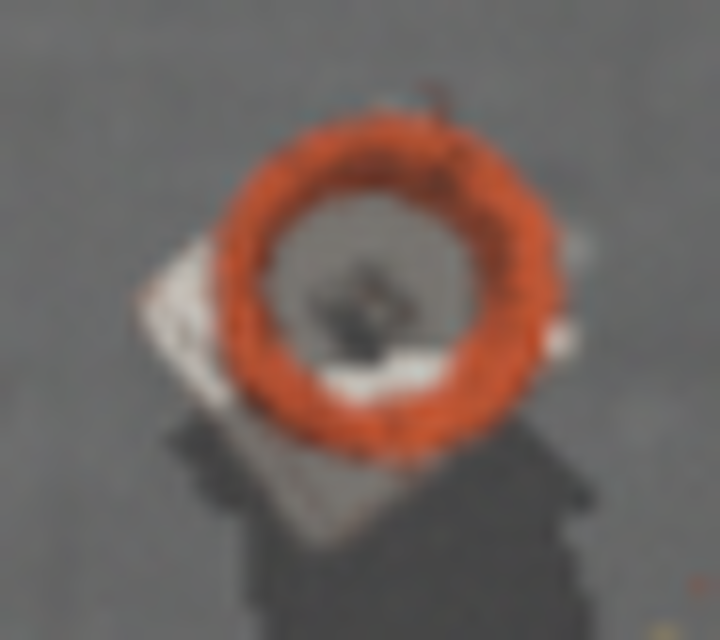

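View pics/s4.png

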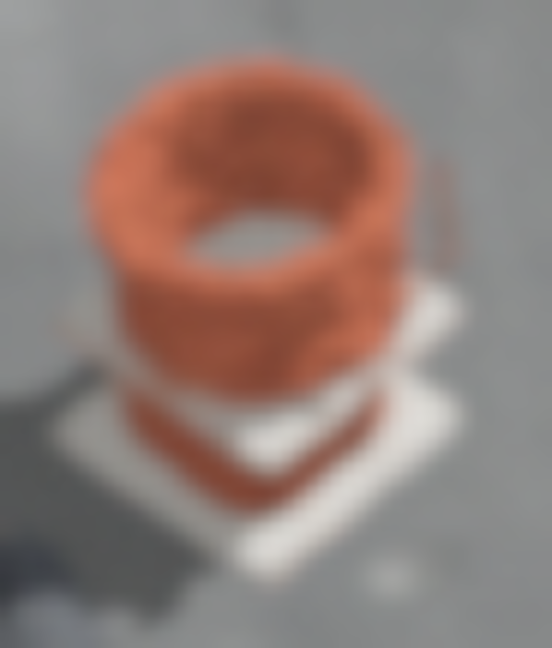

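```bash
cat > ringpos.py <<'E'
from h import *
from coil import ring
def silh(d,box):
    m=ring(d,box);m=max(cv2.findContours(m,0,1)[0],key=cv2.contourArea);return m.reshape(-1,2)+[box[0],box[1]]
T=np.load("T1.npy",allow_pickle=True).item();S=np.load("S1.npy",allow_pickle=True).item()
c=silh(T,(350,235,395,275));e=cv2.fitEllipse(c.astype(np.float32).reshape(-1,1,2));print("top",onz(T,*e[0],.054),e)
c=silh(S,(292,280,338,334));print(c.min(0),c.max(0))
# predicted silhouette extents for coil ring at (.498,-.117), r 22mm, z .054
th=np.linspace(0,6.283,180)
for z in(.054,.025):
    P=np.array([proj(S,[.498+.022*np.cos(t),-.117+.022*np.sin(t),z]) for t in th]);print(z,P.min(0),P.max(0))
P=np.array([proj(T,[.498+.022*np.cos(t),-.117+.022*np.sin(t),.054]) for t in th]);print(P.min(0),P.max(0),P.mean(0))
E
python3 ringpos.py
```

```text
top [ 0.49711977 -0.11812464  0.054     ] ((373.85797119140625, 252.1995849609375), (20.184667587280273, 20.488658905029297), 113.27921295166016)
[300 285] [325 311]
0.054 [299.32373295 284.93418037] [325.16163532 303.38880665]
0.025 [299.62699699 296.68970041] [324.8755547 315.2348039]
[363.07124399 241.71330991] [383.60075486 261.93634408] [373.33636834 251.74686671]
```

```bash
cat > yawfit.py <<'E'
from h import *
T=np.load("T0.npy",allow_pickle=True).item();S=np.load("S0.npy",allow_pickle=True).item()
ox,oy,a=.5723,.1727,-1.4795
c,s=np.cos(a),np.sin(a);W=lambda x,y,z:np.array([ox+c*x-s*y,oy+s*x+c*y,z])
def edge(d,x0,x1,y,z,off):
    g=cv2.cvtColor(d["frame"],cv2.COLOR_RGB2GRAY).astype(np.float32);g=cv2.GaussianBlur(g,(0,0),.7);P=[]
    for x in np.linspace(x0,x1,40):
        ys=np.linspace(y-.007,y+.007,57)
        q=np.array([proj(d,W(x,t,z)+np.r_[off,0]) for t in ys],np.float32)
        v=cv2.remap(g,q[:,0].reshape(1,-1),q[:,1].reshape(1,-1),cv2.INTER_LINEAR)[0]
        k=np.abs(np.gradient(v));i=k[4:-4].argmax()+4;P.append((x,ys[i]))
    P=np.array(P);m=np.polyfit(P[:,0],P[:,1],1)
    for _ in range(5):
        r=P[:,1]-np.polyval(m,P[:,0]);ok=abs(r)<max(.001,np.median(abs(r))*2);m=np.polyfit(P[ok,0],P[ok,1],1)
    print(np.degrees(m[0]).round(2),"deg y@0",m[1].round(5),"y@-62",np.polyval(m,-.062).round(5),ok.sum())
to=np.array([.0001,-.0016]);so=-to
print("T bed+");edge(T,-.02,.11,.037,.01,to)
print("T bed-");edge(T,-.02,.11,-.037,.01,to)
print("T house+-");edge(T,-.095,-.03,.035,.05,to);edge(T,-.095,-.03,-.035,.05,to)
print("S bed+-");edge(S,-.02,.11,.037,.01,so);edge(S,-.02,.11,-.037,.01,so)
E
python3 yawfit.py
```

```text
T bed+
-2.18 deg y@0 0.03469 y@-62 0.03706 35
T bed-
0.7 deg y@0 -0.03679 y@-62 -0.03755 28
T house+-
1.68 deg y@0 0.03262 y@-62 0.03081 39
1.95 deg y@0 -0.03259 y@-62 -0.0347 34
S bed+-
-3.06 deg y@0 0.03628 y@-62 0.03958 31
0.02 deg y@0 -0.03645 y@-62 -0.03647 38
```

```bash
cat >> h.py <<'E'
OX,OY,A=.5725,.1731,-1.4795
def W(x,y,z):
    c,s=np.cos(A),np.sin(A);return np.array([OX+c*x-s*y,OY+s*x+c*y,z])
E
python3 - <<'E'
from h import *
p=np.array([.498,-.117,.022])
bot.reach(p+[0,0,.09],down(np.radians(40)))
bot.servo_line(p,velocity=.18)
hand.move_gripper(.03,30)
bot.servo_line(p+[0,0,.13],velocity=.18)
b=W(.049,0,.05);print(b)
bot.reach(b+[0,0,.06],down(A+np.pi/2))
bot.servo_line(b,velocity=.12);o=get_obs();print(o["time_s"],o["gripper_width"],o["wrist_force"])
T=vision.read_camera("top");S=vision.read_camera("side");crop(T,"t5.png",185,180,310,270,6); crop(S,"s5.png",285,160,375,260,6)
E
```

```text
[0.57696731 0.12430407 0.05      ]
12.8417 0.043655409071498966 [ 0.3430663   0.04574067 -2.0329455 ]
```

View pics/t5.png

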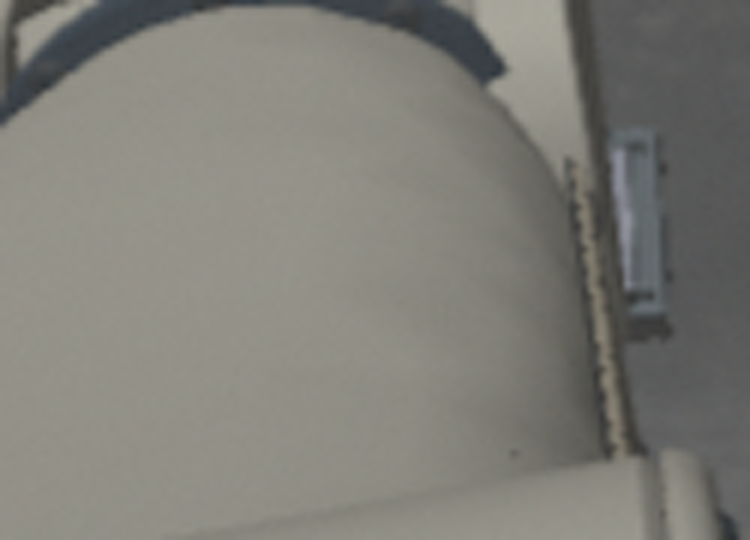

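View pics/s5.png

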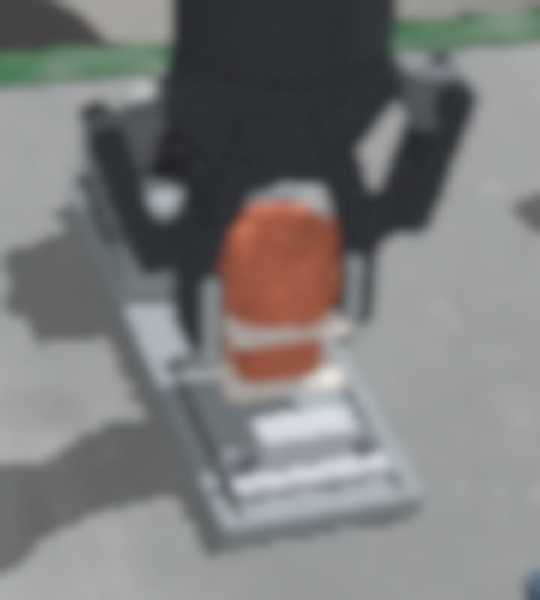

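```bash
python3 - <<'E'
from h import *
T=np.load("T0.npy",allow_pickle=True).item();S=np.load("S0.npy",allow_pickle=True).item()
def loc(w,off):
    d=w[:2]-off-[OX,OY];c,s=np.cos(A),np.sin(A);return (np.array([c*d[0]+s*d[1],-s*d[0]+c*d[1]])*1000).round(1)
pt=lambda x,y:(185+(x+.5)/6-.5,190+(y+.5)/6-.5)
ps=lambda x,y:(285+(x+.5)/6-.5,160+(y+.5)/6-.5)
tb=np.array([-.0009,-.0011])
for q in((375,120),(405,118),(412,206),(382,208),(570,92),(600,90),(606,190),(574,194)):print("T",q,loc(onz(T,*pt(*q),.029),tb))
for q in((197,303),(290,295),(203,326),(290,318),(250,420),(345,405),(262,445),(355,430)):print("S",q,loc(onz(S,*ps(*q),.029),0*tb))
E
```

```text
T (375, 120) [10.3 17.7]
T (405, 118) [21.5 17.8]
T (412, 206) [ 23.  -16.1]
T (382, 208) [ 11.9 -16.2]
T (570, 92) [83.3 24. ]
T (600, 90) [94.6 24.1]
T (606, 190) [ 95.  -14.5]
T (574, 194) [ 83.1 -15.2]
S (197, 303) [  8.  -15.6]
S (290, 295) [11.9 19.3]
S (203, 326) [ 22.9 -17.5]
S (290, 318) [26.2 14.9]
S (250, 420) [ 82.2 -16.8]
S (345, 405) [82.5 18.1]
S (262, 445) [ 97.1 -16.9]
S (355, 430) [97.3 17. ]
```

```bash
python3 - <<'E'
from h import *
b=W(.049,.0004,.034)
bot.servo_line(b,velocity=.06);f0=get_obs()["wrist_force"]
z=.034
while z>.0295:
    z-=.0005;b[2]=z;bot.servo_line(b,velocity=.03);f=get_obs()["wrist_force"]-f0
    if f[2]>2:break
print(z,f,get_obs()["time_s"])
hand.move_gripper(.085);print(get_obs()["wrist_force"])
bot.servo_line(b+[0,0,.12],velocity=.2)
q=get_obs()["joint_pos"].copy();q[0]-=.55;bot.goto_joints(q);print(get_obs()["time_s"])
T=vision.read_camera("top");S=vision.read_camera("side");crop(T,"t6.png",185,180,310,270,6); crop(S,"s6.png",285,160,375,260,6)
np.save("T2.npy",T,allow_pickle=True);np.save("S2.npy",S,allow_pickle=True)
E
```

```text
0.0325 [-2.02290849 -1.14731628  7.73161429] 14.1083
[-0.28380526  0.183886   -0.64741659]
16.5667
```

View pics/t6.png

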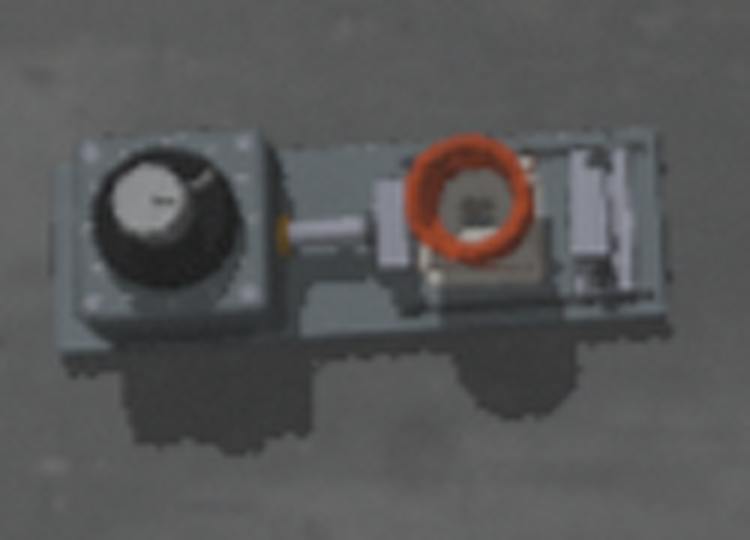

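View pics/s6.png

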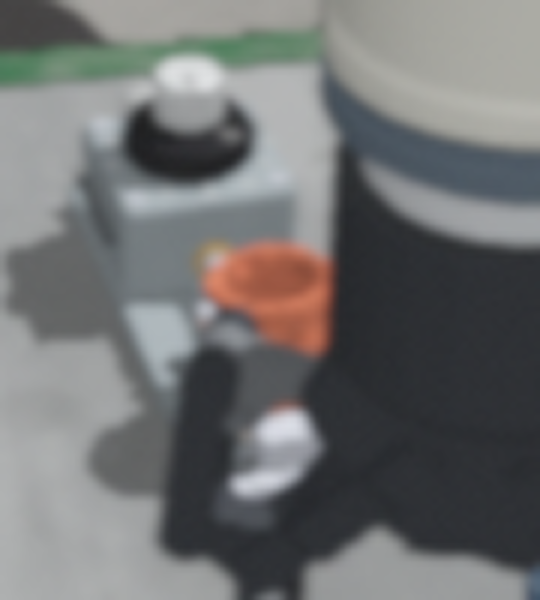

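```bash
python3 - <<'E'
from h import *
from coil import ring
T=np.load("T2.npy",allow_pickle=True).item()
b=(245,195,280,230);m=ring(T,b);c=max(cv2.findContours(m,0,1)[0],key=cv2.contourArea);e=cv2.fitEllipse(c);w=onz(T,e[0][0]+b[0],e[0][1]+b[1],.064)
def loc(w,off):
    d=w[:2]-off-[OX,OY];c,s=np.cos(A),np.sin(A);return (np.array([c*d[0]+s*d[1],-s*d[0]+c*d[1]])*1000).round(1)
print(e,loc(w,np.array([-.0009,-.0011])))
# knob centres from the top image
g=T["frame"].astype(int).sum(2)/3
k=W(-.062,0,.085);print(k, proj(T,k+[-.0009,-.0011,0]))
b=(200,200,222,225);f=(g[b[1]:b[3],b[0]:b[2]]>115).astype(np.uint8);cs=max(cv2.findContours(f,0,1)[0],key=cv2.contourArea);e=cv2.minEnclosingCircle(cs);print(e)
w=onz(T,e[0][0]+b[0],e[0][1]+b[1],.085);print("knob top view",w-[-.0009,-.0011,0])
S=np.load("S0.npy",allow_pickle=True).item();
g=S["frame"].astype(int).sum(2)/3;b=(305,165,330,185);print(g[168:184:1,306:328].astype(int))
E
```

```text
((15.0, 25.5), (0.0, 1.0), 0.0) [ 42.4 -18.1]
[0.56684749 0.23484179 0.085     ] [208.95433158 212.77263765]
((8.911765098571777, 12.617647171020508), 5.459132671356201)
knob top view [0.56718209 0.2349577  0.085     ]
[[120 121 120 117 114 112 114 119 123 126 129 128 123 116 108 104 101 102
  103 107 110 112]
 [118 119 120 119 118 124 138 155 164 168 170 169 164 153 138 119 109 107
  108 111 112 112]
 [115 118 120 123 131 151 176 195 202 204 204 204 202 193 176 150 127 118
  117 119 121 125]
 [114 117 120 125 145 177 201 213 215 213 212 214 215 213 202 181 157 144
  140 142 147 152]
 [126 130 133 137 153 186 208 216 215 208 204 209 216 218 214 200 180 169
  165 166 167 170]
 [152 157 162 162 164 179 199 210 211 204 198 205 215 219 214 200 184 176
  175 175 175 176]
 [166 173 179 179 171 167 179 193 199 197 193 197 206 208 200 186 176 175
  176 177 176 177]
 [170 178 180 176 166 158 161 171 176 177 175 175 180 181 176 167 163 164
  171 175 176 176]
 [162 165 157 146 140 143 149 155 158 158 158 157 157 158 159 154 141 138
  153 168 174 176]
 [144 132 114 101 112 130 142 149 152 152 154 153 152 153 155 147 123 104
  121 147 166 174]
 [123  95  69  67  94 123 139 146 149 151 152 152 151 152 151 139 111  79
   85 116 149 168]
 [101  64  44  50  80 112 133 142 146 148 149 150 149 147 143 127  97  67
   61  86 124 155]
 [ 85  48  35  39  60  91 115 129 137 140 142 142 139 133 122 106  84  66
   59  67  99 137]
 [ 72  41  34  33  42  60  79  95 109 117 120 119 112 101  92  90  90  87
   79  70  85 124]
 [ 59  35  33  32  33  38  45  56  70  77  81  80  75  67  67  80  97 103
   96  79  83 122]
 [ 54  34  33  32  35  37  39  41  45  51  53  53  53  52  56  66  80  87
   82  68  84 127]]
```

```bash
python3 - <<'E'
from h import *
k=W(-.062,0,.087);k[:2]=[.567,.2349];a=np.radians(170)
bot.reach(k+[0,0,.06],down(a));bot.servo_line(k,velocity=.15);bot.dwell(.1);o=get_obs();print(o["time_s"],o["joint_pos"],o["wrist_force"],o["ft_torque"])
hand.move_gripper(.015,20);o=get_obs();print(o["time_s"],o["gripper_width"],o["wrist_force"],o["ft_torque"])
S=vision.read_camera("side");crop(S,"s7.png",285,150,375,250,6)
E
```

```text
19.6083 [ 3.90120217e-01  5.22908550e-01  1.77524687e+00 -9.73043205e-06
  8.41676097e-01 -2.57668774e+00] [-0.18626161  0.84695569  0.2783857 ] [-0.02518153 -0.05404433 -0.02460213]
20.1833 0.024631963541967762 [-3.07167183  1.342055    5.093685  ] [ 0.09267275  0.63214099 -0.02154676]
```

View pics/s7.png

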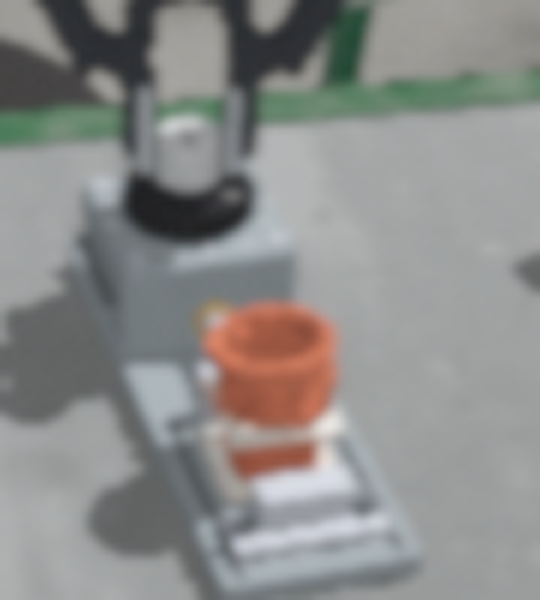

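```bash
cat > turn.py <<'E'
from h import *
def step(dq,n=1):
    q=get_obs()["joint_pos"].copy()
    return q
def turn(q,total,d,stop=None,tz0=-.0246):
    out=[]
    n=int(round(total/d))
    for i in range(n):
        q=q.copy();q[5]+=d;bot.goto_joints(q);o=get_obs()
        out.append((o["time_s"],o["joint_pos"][5],o["ft_torque"][2]-tz0,*o["wrist_force"]))
        if stop and abs(out[-1][2])>stop:break
    return q,np.array(out)
E
python3 - <<'E'
from turn import *
hand.move_gripper(.01,70);o=get_obs();print(o["time_s"],o["gripper_width"],o["wrist_force"],o["ft_torque"])
q=np.array(o["joint_pos"]);q,out=turn(q,.4,.05,stop=.22)
np.set_printoptions(suppress=True,precision=3);print(out)
E
```

```text
20.45 0.022688110788853376 [-4.87462868 -0.20770372  7.9024999 ] [ 0.03193285  0.74754063 -0.07847172]
[[20.7   -2.528 -0.087  0.206  0.915  1.697]
 [20.95  -2.479  0.016 -0.677  0.055  1.977]
 [21.2   -2.429 -0.073 -0.198  0.074  1.445]
 [21.45  -2.379  0.014  1.257 -0.778  3.267]
 [21.7   -2.329 -0.031  1.254 -1.584  3.102]
 [21.95  -2.279  0.001  0.964 -1.335  2.636]
 [22.2   -2.229 -0.016  3.181 -2.695  2.423]
 [22.45  -2.179  0.014  2.827 -3.602  2.854]]
```

```bash
python3 - <<'E'
from h import *
S=vision.read_camera("side");crop(S,"s8.png",285,150,375,250,6);o=get_obs();print(o["gripper_width"],o["position"],o["ft_torque"],o["joint_efforts"])
E
```

```text
0.022087064933237078 [0.56679349 0.23497269 0.08771349] [-0.54012387 -0.53351064 -0.00513964] [ 2.67668925e+00 -6.24303389e+01 -2.42282957e+01  1.03405260e+00
  6.25994783e-01  2.32746627e-02]
```

View pics/s8.png

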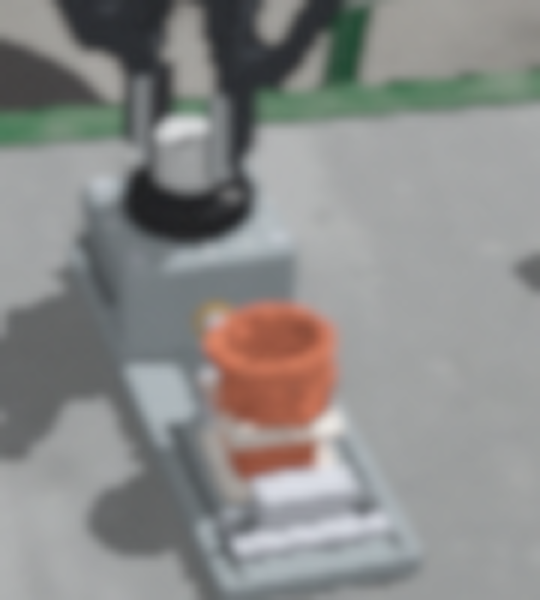

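```bash
python3 - <<'E'
import cv2,numpy as np
a=cv2.imread("pics/s7.png")[:, :];b=cv2.imread("pics/s8.png")
c=lambda i:cv2.resize(i[260:460,150:380],None,fx=1.7,fy=1.7)
cv2.imwrite("pics/cmp.png",np.hstack([c(a),c(b)]))
E
```

View pics/cmp.png

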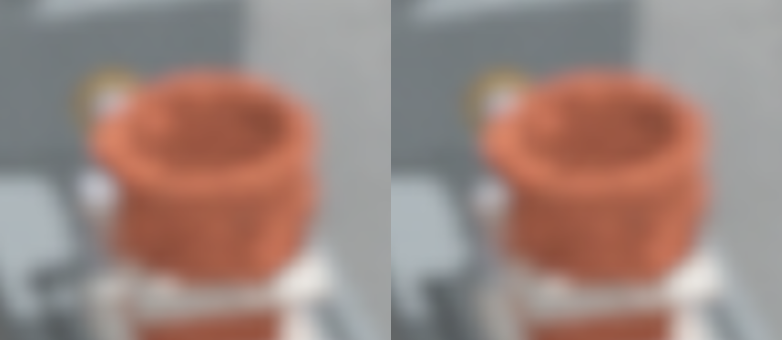

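```bash
python3 - <<'E'
from h import *
S=vision.read_camera("side");crop(S,"s9.png",298,150,340,195,14)
o=get_obs();R=Ro.from_quat(o["orientation"]).as_matrix();p=o["position"]
for z in(.013,-.013):
  for x in (-.011,.011):
    w=p+R@np.array([x,.0145,z]);u=proj(S,w);print(z,x,w.round(4),(u-[298,150]+.5)*14)
print("knob",[(proj(S,[.567,.2349,z])-[298,150]+.5)*14 for z in(.085,.065)], np.degrees(np.arctan2(R[1,2],R[0,2])))
E
```

```text
0.013 -0.011 [0.5499 0.2328 0.0732] [158.84696404 391.2200174 ]
0.013 0.011 [0.5618 0.2513 0.0732] [211.71018909 328.47410204]
-0.013 -0.011 [0.5718 0.2187 0.0732] [306.20550958 423.82344977]
-0.013 0.011 [0.5837 0.2372 0.0732] [357.2228644  360.11972069]
knob [array([260.13913979, 312.62388705]), array([259.56169435, 419.20314605])] 147.19277736425542
```

View pics/s9.png

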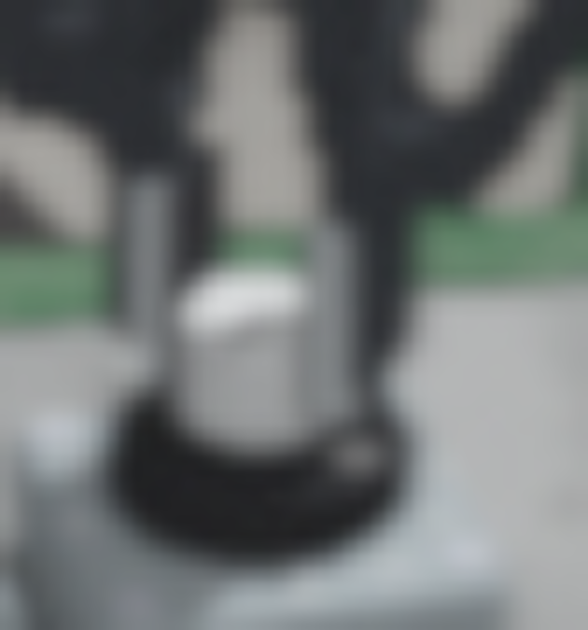

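```bash
python3 - <<'E'
from turn import *
np.set_printoptions(suppress=True,precision=3)
q=np.array(get_obs()["joint_pos"]);q,out=turn(q,.4,.1,stop=.22);print(out)
S=vision.read_camera("side");crop(S,"s10.png",285,150,375,250,6);print(get_obs()["gripper_width"])
a=cv2.imread("pics/s7.png");b=cv2.imread("pics/s10.png")
c=lambda i:cv2.resize(i[260:460,150:380],None,fx=1.7,fy=1.7)
cv2.imwrite("pics/cmp2.png",np.hstack([c(a),c(b)]))
E
```

```text
[[22.8   -2.082 -0.053  3.426 -3.163  2.393]
 [23.05  -1.982 -0.101  3.895 -4.984  2.537]
 [23.3   -1.882 -0.043  4.001 -4.407  1.027]
 [23.55  -1.782 -0.106  4.404 -5.268  0.565]]
0.02233221892873039
```

View pics/cmp2.png

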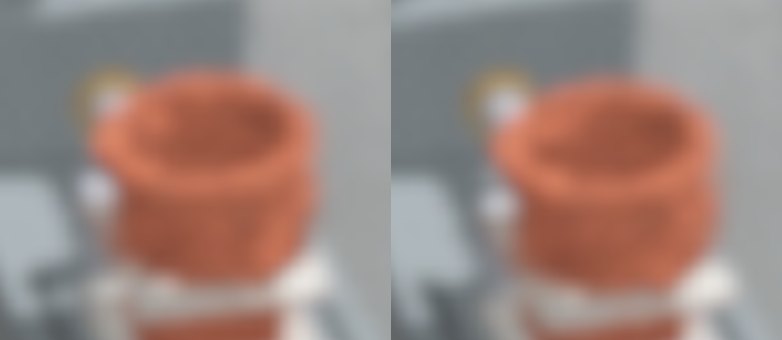

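View pics/s10.png

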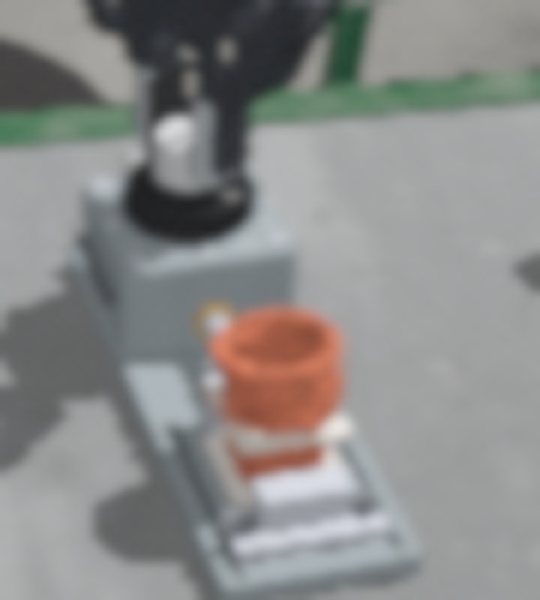

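```bash
python3 - <<'E'
from turn import *
np.set_printoptions(suppress=True,precision=3)
q=np.array(get_obs()["joint_pos"]);
for d in(.1,-.03,-.03,-.03,.03,.03,.03,.03,.03):
    q[5]+=d;bot.goto_joints(q);o=get_obs();r=[o["ft_torque"][2]]
    bot.dwell(.05);r.append(get_obs()["ft_torque"][2]);print(d,o["time_s"],o["joint_pos"][5],q[5],np.array(r),o["joint_efforts"][5],o["joint_vel"][5])
E
```

```text
0.1 23.85 -1.6871224298328875 -1.682305859644369 [-0.099 -0.148] 0.3138180635869503 -0.021559972851700776
-0.03 24.15 -1.7182590217669353 -1.712305859644369 [-0.027 -0.09 ] -0.12338090222328901 0.005531669169523602
-0.03 24.45 -1.7464366495244226 -1.742305859644369 [0.004 0.025] -0.1282333815470338 0.006651409524989155
-0.03 24.75 -1.7739123882289811 -1.772305859644369 [0.024 0.067] -0.15976899303495884 0.019347073611406276
0.03 25.05 -1.7426936238798085 -1.742305859644369 [0.058 0.071] 0.13601996004581451 -0.005663153765334769
0.03 25.35 -1.7126718501353158 -1.712305859644369 [0.05  0.019] 0.13585867825895548 -0.006101929106276205
0.03 25.65 -1.682655025528706 -1.682305859644369 [0.072 0.049] 0.13760768808424473 -0.004695433287696875
0.03 25.95 -1.6526804945970286 -1.652305859644369 [0.053 0.043] 0.14318150002509356 -0.006056568929688871
0.03 26.25 -1.6226808251535962 -1.622305859644369 [-0.002  0.067] 0.14341830275952816 -0.005384788131587141
```

```bash
cat > go.py <<'E'
from turn import *
import sys
d,lim,n=float(sys.argv[1]),float(sys.argv[2]),int(sys.argv[3])
q=np.array(get_obs()["joint_pos"]);q[5]=round(q[5]+.0003,3)
for i in range(n):
    q[5]+=d;bot.goto_joints(q);bot.dwell(.03);o=get_obs();e=o["joint_efforts"][5]
    print("%.2f q6 %.4f eff %.3f tz %.3f F %s w %.4f"%(o["time_s"],o["joint_pos"][5],e,o["ft_torque"][2],o["wrist_force"].round(1),o["gripper_width"]))
    if e>lim:break
E
python3 go.py .06 .19 12
```

```text
26.58 q6 -1.5642 eff 0.003 tz -0.074 F [ 3.2 -4.1  2.4] w 0.0223
26.87 q6 -1.5042 eff 0.015 tz -0.054 F [ 3.6 -4.2  2.3] w 0.0223
27.15 q6 -1.4442 eff 0.015 tz -0.067 F [ 3.7 -4.4  2.4] w 0.0225
27.43 q6 -1.3842 eff 0.016 tz -0.035 F [ 3.5 -4.6  1.6] w 0.0224
27.72 q6 -1.3242 eff 0.016 tz -0.072 F [ 3.3 -5.2  2.1] w 0.0223
28.00 q6 -1.2642 eff 0.016 tz -0.066 F [ 3.6 -6.8  2.1] w 0.0222
28.28 q6 -1.2042 eff 0.016 tz -0.040 F [ 4.4 -6.   2.2] w 0.0225
28.57 q6 -1.1442 eff 0.016 tz -0.023 F [ 5.  -6.9  1.6] w 0.0225
28.85 q6 -1.0842 eff 0.016 tz -0.041 F [ 4.1 -7.   1.7] w 0.0223
29.13 q6 -1.0242 eff 0.016 tz -0.056 F [ 4.4 -6.7  2.5] w 0.0225
29.42 q6 -0.9642 eff 0.016 tz -0.044 F [ 4.7 -7.1  3. ] w 0.0226
29.70 q6 -0.9042 eff 0.016 tz -0.096 F [ 4.  -7.9  2.7] w 0.0226
```

```bash
python3 go.py .03 .22 6; python3 - <<'E'
from h import *
S=vision.read_camera("side");crop(S,"s11.png",285,150,375,250,6)
E
```

```text
29.98 q6 -0.8756 eff 0.063 tz 0.043 F [ 3.7 -4.9  2.1] w 0.0223
30.27 q6 -0.8456 eff 0.091 tz 0.062 F [ 3.3 -4.8  2.2] w 0.0224
30.55 q6 -0.8157 eff 0.113 tz 0.081 F [ 3.  -4.2  2.5] w 0.0224
30.83 q6 -0.7857 eff 0.136 tz 0.076 F [ 2.9 -4.8  2.6] w 0.0226
31.12 q6 -0.7557 eff 0.157 tz 0.114 F [ 2.9 -4.7  3.7] w 0.0229
31.40 q6 -0.7258 eff 0.179 tz 0.133 F [ 4.  -5.3  1.9] w 0.0222
```

View pics/s11.png

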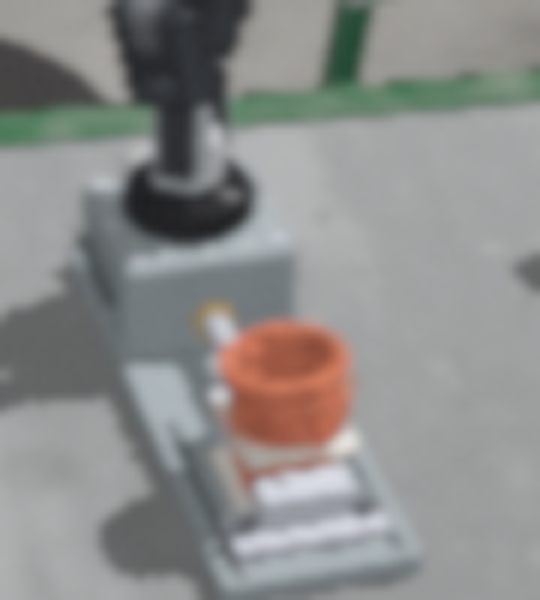

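```bash
python3 go.py .02 .262 7
```

```text
31.73 q6 -0.7065 eff 0.214 tz 0.164 F [ 3.1 -4.4  3.3] w 0.0224
32.02 q6 -0.6865 eff 0.225 tz 0.219 F [ 2.5 -3.2  2.5] w 0.0223
32.30 q6 -0.6665 eff 0.239 tz 0.209 F [ 2.9 -4.1  2.2] w 0.0224
32.58 q6 -0.6465 eff 0.254 tz 0.285 F [ 4.  -4.9  2.6] w 0.0225
32.87 q6 -0.6266 eff 0.269 tz 0.267 F [ 3.2 -4.2  2.5] w 0.0224
```

```bash
python3 go.py .02 .31 2; python3 - <<'E'
from h import *
S=vision.read_camera("side");crop(S,"s12.png",285,150,375,250,6)
E
```

```text
33.15 q6 -0.6073 eff 0.287 tz 0.238 F [ 3.1 -4.   1. ] w 0.0221
33.43 q6 -0.5873 eff 0.297 tz 0.245 F [ 2.3 -4.5  2.5] w 0.0226
```

View pics/s12.png

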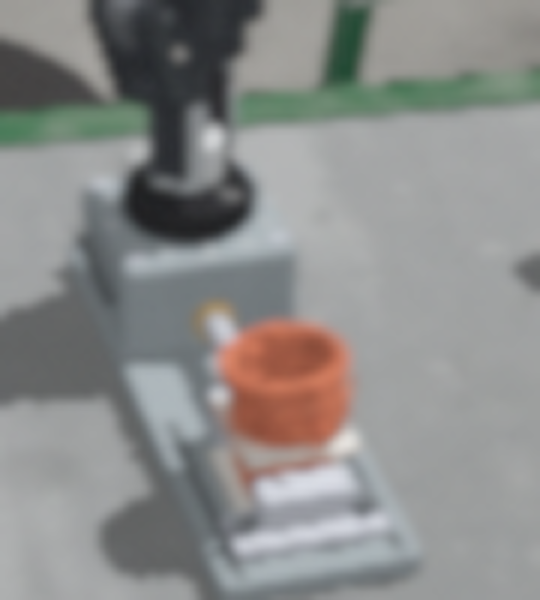

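```bash
python3 - <<'E'
from h import *
hand.move_gripper(.085);o=get_obs();print(o["time_s"],o["wrist_force"],o["joint_efforts"][5])
p=o["position"].copy();p[2]+=.10;bot.servo_line(p,velocity=.15)
q=get_obs()["joint_pos"].copy();q[0]-=1.3;bot.goto_joints(q);print(get_obs()["time_s"])
T=vision.read_camera("top");S=vision.read_camera("side");np.save("T3.npy",T,allow_pickle=True);np.save("S3.npy",S,allow_pickle=True)
crop(T,"t13.png",185,180,310,270,6); crop(S,"s13.png",285,160,375,260,6);cv2.imwrite("pics/t13f.png",T["frame"][:,:,::-1])
E
```

```text
34.1167 [-0.32042753 -0.82937377  1.00145352] -0.0011717696543200873
37.5583
```

View pics/t13.png

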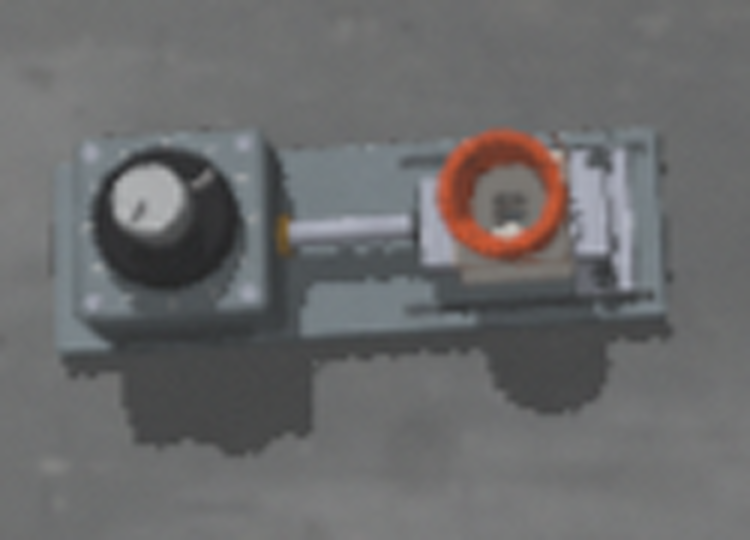

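View pics/s13.png

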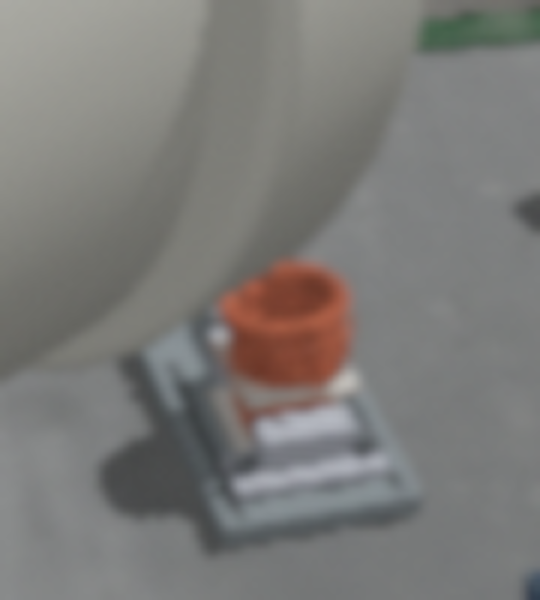

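View pics/t13f.png

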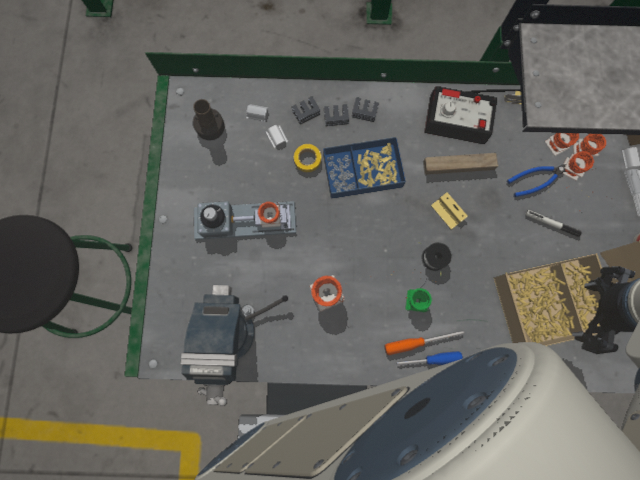

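```bash
python3 - <<'E'
from h import *
T0=np.load("T0.npy",allow_pickle=True).item();T=np.load("T3.npy",allow_pickle=True).item();T2=np.load("T2.npy",allow_pickle=True).item()
def loc(w,off=np.array([-.0009,-.0011])):
    d=w[:2]-off-[OX,OY];c,s=np.cos(A),np.sin(A);return (np.array([c*d[0]+s*d[1],-s*d[0]+c*d[1]])*1000).round(1)
for d in(T2,T):
    b=(245,195,285,230);f=d["frame"][b[1]:b[3],b[0]:b[2]].astype(int)
    m=((f[...,0]>90)&(f[...,0]-f[...,2]>45)).astype(np.uint8);c=max(cv2.findContours(m,0,1)[0],key=cv2.contourArea);e=cv2.fitEllipse(c);print("ring",loc(onz(d,e[0][0]+b[0],e[0][1]+b[1],.064)),e[1])
for n,d in(("T0",T0),("T2",T2),("T3",T)):
    g=d["frame"].astype(float).mean(2);b=(214,203,223,214);s=g[b[1]:b[3],b[0]:b[2]];s=np.clip(s-60*np.median(g)/90,0,None)
    print(n);print(g[206:214,214:223].astype(int))
for n in(("reel",(415,235,460,285)),("bracket",(428,190,472,230)),("green",(400,280,440,320)),("big",(305,270,350,315))):
    b=n[1];k=lambda x:cv2.cvtColor(x["frame"][b[1]:b[3],b[0]:b[2]],cv2.COLOR_RGB2GRAY).astype(np.float32)
    print(n[0],cv2.phaseCorrelate(k(T0),k(T)))
print(get_obs()["wrist_force"])
E
```

```text
ring [48.5 -0.6] (20.21322250366211, 20.554292678833008)
ring [60.6 -0. ] (20.534927368164062, 20.947914123535156)
T0
[[ 50  51  52  59  66  92 118 125 125]
 [ 50  51  52  49  49  55  84 115 125]
 [ 49  49  51  50  51  94  78  82 117]
 [102  50  51  52  95 116  81  52  85]
 [135  91  76 106 103  84  62  47  53]
 [164 123  80  79  71  56  50  49  47]
 [170 128  76  55  51  50  51  49  47]
 [153 127  82  57  51  51  53  50  47]]
T2
[[ 41  43  42  49  54  75  95 102 103]
 [ 41  42  41  42  40  45  69  96 102]
 [ 39  41  41  40  42  75  63  68  95]
 [ 84  40  40  40  76  95  66  42  69]
 [109  72  64  86  85  68  49  38  39]
 [134 100  64  66  59  45  42  42  38]
 [139 104  63  45  41  40  40  42  39]
 [125 103  66  47  40  42  41  41  36]]
T3
[[ 52  52  52  59  68  91 118 126 127]
 [ 50  53  52  50  50  56  86 117 125]
 [ 59  50  51  53  50  95  78  84 117]
 [110  56  50  51  95 116  83  50  86]
 [150  95  72 108 105  85  61  47  52]
 [174 125  76  79  71  56  52  50  44]
 [173 129  78  54  51  52  49  50  47]
 [171 130  83  58  51  51  52  51  46]]
reel ((0.5785416674984205, 0.07789086903794384), 0.9676941786872016)
bracket ((0.46290473030589396, -0.032156639440408696), 0.9927217125892639)
green ((0.014941201173549246, 0.06061006109832334), 0.9993340219557285)
big ((0.5047623714656417, 0.45231661383574107), 0.9960816319783529)
[ 0.48060658 -0.23432903 -0.5183697 ]
```

```bash
python3 - <<'E'
from h import *
from workcell import hand_in
T0=np.load("T0.npy",allow_pickle=True).item();T=np.load("T3.npy",allow_pickle=True).item()
for b in((415,235,460,285),(428,190,472,230)):
    print(np.abs(T0["frame"].astype(int)-T["frame"])[b[1]:b[3],b[0]:b[2]].max(2).__gt__(25).sum())
print(get_obs()["time_s"],hand_in())
E
```

```text
0
0
the job is handed in; nothing more can be done
37.6583 None
```

The coil is clamped between the jaw and the back stop, and I handed the job in at 37.7 s with the robot clear of everything. No verdict was reported.

**What I did:** I squeezed the smaller red coil across both pairs of flat sides to centre and square it, then set it down in the bay and let go. I then gripped only the inner knob and turned it about 2.0 rad clockwise. The coil was trapped near the end of that turn, and I let go of the knob once the resistance showed just over 12 N.

**Last checks:**
- **Coil:** it stands upright against the back stop, within about 1 mm of the jaw's centre line. It looks square in the top view, but I did not measure its angle.
- **Outer knob:** its mark shows the same pixels before and after.
- **Solder reel and bracket:** a pixel comparison shows no change. An image-shift check gave about half a pixel for them and for the large red coil, which nothing touched, so I put that down to the method.

**Clamping force:** the readings did not agree fully.

| Reading | Peak force |
|---|---|
| Last joint's effort (0.30 N m, about 0.14 of it friction) | about 16 N |
| Wrist torque (noisy, uncertain zero) | 12–13 N as read; roughly 20 N with a free-turning zero |
| Turn angle since trapping | at most about 19 N |

All of these stay under 25 N. After release the knob should have backed off to about 12 N; I inferred that final force and did not measure it.

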